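Tap the large brass cable grommet square into its shelf

ROBOT

A 6-joint arm with a two-finger parallel gripper is mounted at the origin on the work surface. World frame = base frame: x ahead of the robot, y to its left, z up, the work surface at z = 0. Lengths are in m, angles in degrees, forces in N, time in s.
With the tool pointing down it reaches from about 0.25 to 0.725 m from the base axis. Payload 9.7 kg.
Tool frame: the origin (TCP) lies between the finger pads; the fingertips stand 17 mm ahead of it and the grasp point (between the pads) lies 2 mm behind it; z points along the fingers, y is the direction in which the jaws open and shut (so a half turn about z gives the same grasp; the last joint's range is limited). The gripper opens to 85 mm and grips with 20 to 120 N. Pads are 22 mm wide; open, the fingers measure 114 mm over their backs; the gripper's body (76 mm by 85 mm) begins 54 mm behind the grasp point. The pads swing forward as they close: fully open they stand 13 mm farther back than shut.
Start: joints at [-68.755, 4.979, 10.078, 95.1, 0, 90], TCP at [0.199, -0.513, 0.248] pointing down, gripper open.
Joint ranges: [-179.16, 179.16], [-48.56, 103.87], [-65.8, 70.77], [-126.05, 130.52], [-82.76, 87.17], [-180, 180]. Speed limits (degrees/s): [127.2, 127.2, 147.25, 180, 180, 180].

INTERFACE

Orientations are given as [roll, pitch, yaw] about the fixed x, y, z axes, in that order (R = Rz(yaw) Ry(pitch) Rx(roll)).
In Python, from workcell import monitor, cams, order gives the robot as it stands. The module is installed in compiled form; this text tells all that it offers.
- The arm moves only by the shell command python3 -m handwheel 'ROWS' [OPENING] [FORCE]. ROWS is JSON, a list of rows, each a list of 6 numbers: the shift along the tool's x, y, z in m, then the turn, a rotation vector about the tool's x, y, z in degrees. In form: [[tx, ty, tz, wx, wy, wz], ...]. A call has exactly 8 rows; each row shifts and turns the commanded pose from where the row before left it, along the tool's axes as they then stand; what a row does not reach is not made up. A row lasts 1/12 s, in which the tool goes at most 41.7 mm and 7.16 degrees, less where a joint would pass 70% of its speed; a pose out of reach is approached as far as the arm can. A call is refused whole if a number of a shift passes 0.0417 or a number of a turn 7.16, either way. A call with a gripper value outside its range is refused whole. OPENING is the opening, from -1 (shut) to 1 (fully open), set as the call begins (- or left out, the last holds). The fingers move at their own pace and stop on an object; FORCE is the grip in N (left out, the last holds). Time passes only in rows, so rows that do not move let the fingers close, or fill a call up. It gives the time, the measured TCP pose, the force and the opening at its end, in the units of the state.
- monitor.get_obs(): the state, without advancing time (a new reading comes with each control period).
- cams.camera(name): name is "scene" or "top" or "wrist"; returns a dict with "img" (480x640x3 uint8, red, green, blue), "depth" (480x640 float32, m along the optical axis (not along the pixel's ray), 0 where there is no reading), "fx", "fy", "cx", "cy" (pixels), "rvec" (rotation vector, rad) and "tvec" (3), from world to camera coordinates, as OpenCV has them; the wrist camera has in their place "tool_from_camera" (4x4, takes a point from camera to tool coordinates, whose origin is the TCP and whose axes are the flange's). Camera axes: x right, y down, z forward; pixel columns grow to the right and rows downward; lengths in m; the calibration is good to about 2 mm. A picture is of the moment at which its call begins: read the wrist's pose just before it.
- order.job_done(): hands the job in, once; it reports no verdict.
The state is a dict: "time": time; "q": joint angles; "qd": joint speeds; "joint_efforts": joint torques, N m; "ee_pos": TCP position; "tcp_rot": TCP orientation; "wrist_force": force on the tool from outside, world axes, zero at the start; "torque": the same for the moment, N m; "opening": finger opening in m.
Only numpy, scipy, OpenCV 4.12 (cv2) and the standard library are available. Lean on these libraries where they do the work, as an engineer would, in place of code of your own. Each camera call takes 0.05 s, during which the arm holds its last target. There are 200 camera calls.

TASK

The large brass cable grommet is only started in the bore of its white shelf board and sits a little crooked. With closed fingertips, tap it down a few millimetres at a time on alternate sides of its rim, high side first and never letting it lean more than about 10 degrees, until its flange lies flat on the board all round. Leave the small grommet in the other board as it is.

Things in the scene. Friction and masses are not known exactly. Their poses are not given: they have to be found in the camera images.
- grommet_top (a point): Large brass grommet: flat ring flange, 76 mm outer, 48 mm inner diameter (open middle), 5 mm thick, with a thin sleeve below it in the bore. Point: centre of the flange's top face; z is the ring's axis (up), so its tilt is the lean. At the start the flange's underside is 21 to 25 mm above the board and leans up to 6 degrees; fully home it rests on the board, this point 45 mm above the counter.
- shelf_a: White shelf board, 200 x 170 x 40 mm (x, y, z), fixed flat on the counter, the large grommet at its middle; origin at the centre of its underside. The bore is a tight push fit: push one side of the flange and that side sinks while the opposite side stays about level; no spring-back, no sideways play. It resists about 8 N at 15 mm/s, 20 N at 50 mm/s; at the board's face it stops hard.
- small_grommet_top (a point): Small brass grommet, 50 mm outer, 26 mm inner diameter, otherwise alike, standing proud at the middle of a second, equal white board. To be left as it is. This point is the centre of its top face.

How it is judged:
By the outcome, as a careful person would: the job done as asked, in the order asked, and still so for the second after the job is handed in, with the robot touching nothing.
It also fails if it takes over 51 s, if anything falls off the work surface, if the arm or the gripper's body presses on something with over 40 N, if the wrist force passes 120 N, or if a joint passes its speed limit or range.

## Working session

There is one attempt and no reset: what is moved stays moved. The work goes in short steps, Python scripts to look and compute and a shell command to move; the robot and the scene stay as the last step left them, time stands still between calls to the robot, and variables do not carry over. Pictures are saved under pics/ and viewed, about 8 in all and at most 12, crops included, and the job is handed in when it is done.

```bash
mkdir -p pics
cat > h.py <<'E'
import numpy as np, cv2
from workcell import monitor, cams, order
from scipy.spatial.transform import Rotation as Ro
def cloud(name):
    o=monitor.get_obs(); c=cams.camera(name); d=c["depth"]
    v,u=np.mgrid[0:480,0:640]
    P=np.stack([(u-c["cx"])/c["fx"]*d,(v-c["cy"])/c["fy"]*d,d],-1)
    if name=="wrist":
        T=np.array(c["tool_from_camera"]); P=P@T[:3,:3].T+T[:3,3]
        P=P@Ro.from_euler('xyz',o["tcp_rot"],degrees=True).as_matrix().T+np.array(o["ee_pos"])
    else:
        R=cv2.Rodrigues(np.array(c["rvec"],float))[0]; P=(P-np.array(c["tvec"]).ravel())@R
    P[d==0]=np.nan
    return c["img"],P,o
def save(img,n): cv2.imwrite("pics/"+n,img[:,:,::-1])
E
python3 - <<'E'
from h import *
o=monitor.get_obs(); print(o)
a,P,_=cloud("top"); b,Q,_=cloud("scene")
np.save("top.npy",P)
save(np.vstack([cv2.resize(a,(400,300)),cv2.resize(b,(400,300))]),"a.png")
E
```

```text
{'time': 0.0, 'q': array([-6.87536843e+01,  5.01219017e+00,  1.00341893e+01,  9.50999875e+01,
       -1.90525597e-03,  8.99997512e+01]), 'qd': array([-0.12405213,  0.15183778, -0.03745689,  0.0097084 , -0.07928522,
        0.02366576]), 'joint_efforts': array([-1.52604143e-04, -5.20389926e+01,  4.64803219e+01,  1.63309736e-02,
       -2.98972179e-05,  1.84265019e-06]), 'ee_pos': array([ 0.19922364, -0.51242487,  0.24757023]), 'tcp_rot': array([-1.79922012e+02,  1.90491556e-03,  2.12465671e+01]), 'wrist_force': array([-0.31385901, -0.07363162, -0.32572393]), 'torque': array([-0.00901992,  0.00204285, -0.00829318]), 'opening': 0.08548457221963339}
```

View pics/a.png

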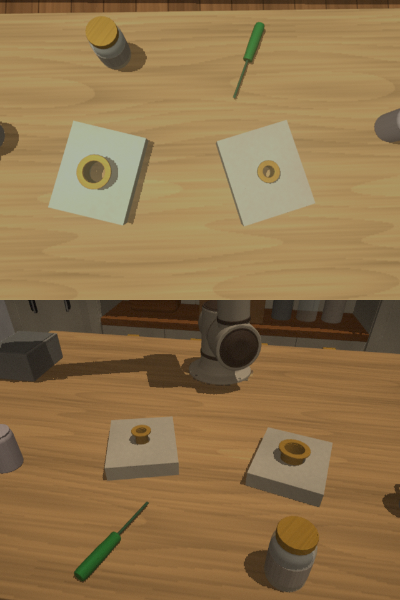

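The top view (shown at 0.625 scale) has the large ring at about (152,275) px on the left board and the small one at (430,274) px on the right board. Next I'll measure the ring from depth.

```bash
cat >> h.py <<'E'
def ring(P,c0=None,r=0.06,zmin=0.05,zmax=0.085):
    X=P.reshape(-1,3); X=X[np.isfinite(X[:,0])]
    near=np.hypot(*(X[:,:2]-c0).T)
    b=X[(near<.085)&(near>.055)&(abs(X[:,2]-.04)<.006)]
    X=X[(near<r)&(X[:,2]>zmin)&(X[:,2]<zmax)]
    # plane fit with outlier rejection (keep top surface)
    m=np.ones(len(X),bool)
    for i in range(12):
        A=np.c_[X[m,:2]-c0,np.ones(m.sum())]; s=np.linalg.lstsq(A,X[m,2],rcond=None)[0]
        e=X[:,2]-np.c_[X[:,:2]-c0,np.ones(len(X))]@s
        m=(e>-max(.0025,.008-.001*i))&(e<.004)
    Y=X[m]; (cx,cy),rr=cv2.minEnclosingCircle((Y[:,:2]*1000).astype(np.float32))
    c=np.array([cx,cy])/1000; h=(c-c0)@s[:2]+s[2]
    print("n",len(Y),"centre",c.round(4),"R mm",round(rr,1),"z mm",round(h*1000,1),"board z",(np.median(b[:,2])*1000).round(1) if len(b) else None,
     "tilt",round(np.degrees(np.arctan(np.hypot(*s[:2]))),2),"high dir deg",round(np.degrees(np.arctan2(s[1],s[0])),1),"resid",(e[m].std()*1000).round(2))
    return c,h,s,Y
E
python3 - <<'E'
from h import *
P=np.load("top.npy"); print(P[275,180],P[275,152],P[274,410],P[330,100])
w=P[230:320,110:200].reshape(-1,3); w=w[w[:,2]>.055]; print(len(w),np.median(w,0))
c0=(w[:,:2].min(0)+w[:,:2].max(0))/2
ring(P,c0)
w=P[240:310,390:460].reshape(-1,3); w=w[w[:,2]>.055]; print(len(w),w.min(0),w.max(0))
E
```

```text
[0.53975891 0.19112608 0.03912241] [ 0.54276727  0.24327709 -0.00148468] [ 0.53243608 -0.13288313  0.03789316] [0.466953   0.30030006 0.03953494]
1585 [0.54053896 0.22733799 0.0654551 ]
n 1466 centre [0.5407 0.2248] R mm 38.2 z mm 65.7 board z 39.0 tilt 2.8 high dir deg -56.5 resid 1.11
797 [ 0.50630253 -0.17721182  0.05514297] [ 0.55518383 -0.12912601  0.07221671]
```

```bash
R='[[0.0244,-0.0235,0,0,0,0],[0.0244,-0.0235,0,0,0,0],[0.0244,-0.0235,0,0,0,0],[0.0244,-0.0235,0,0,0,0],[0.0244,-0.0235,0,0,0,0],[0.0244,-0.0235,0,0,0,0],[0.0244,-0.0235,0,0,0,0],[0.0244,-0.0235,0,0,0,0]]' ; true
python3 -m handwheel '[[0.0244,-0.0235,0,0,0,0],[0.0244,-0.0235,0,0,0,0],[0.0244,-0.0235,0,0,0,0],[0.0244,-0.0235,0,0,0,0],[0.0244,-0.0235,0,0,0,0],[0.0244,-0.0235,0,0,0,0],[0.0244,-0.0235,0,0,0,0],[0.0244,-0.0235,0,0,0,0]]' -1 40
python3 -m handwheel '[[0.0244,-0.0235,0,0,0,0],[0.0244,-0.0235,0,0,0,0],[0.0244,-0.0235,0,0,0,0],[0.0244,-0.0235,0,0,0,0],[0.0244,-0.0235,0,0,0,0],[0.0244,-0.0235,0,0,0,0],[0.0244,-0.0235,0,0,0,0],[0.0244,-0.0235,0,0,0,0]]'
python3 -m handwheel '[[0.0244,-0.0235,0,0,0,0],[0.0244,-0.0235,0,0,0,0],[0.0244,-0.0235,0,0,0,0],[0.0244,-0.0235,0,0,0,0],[0.0244,-0.0235,0,0,0,0],[0.0244,-0.0235,0,0,0,0],[0,0,0,0,0,0],[0,0,0,0,0,0]]'
python3 - <<'E'
from h import *
a,P,o=cloud("wrist"); save(a,"b.png"); print(o["ee_pos"],o["tcp_rot"],o["wrist_force"],o["opening"])
ring(P,np.array([.5407,.2248]))
E
```

```text
time: 0.77
ee_pos: [0.3133, -0.2651, 0.2481]
tcp_rot: [-180.0, 0.0, 21.2]
wrist_force: [1.5, 0.6, 0.1]
opening: 0.0003
time: 1.43
ee_pos: [0.4271, -0.0189, 0.2482]
tcp_rot: [180.0, 0.0, 21.3]
wrist_force: [0.3, 0.1, -0.4]
opening: -0.0
time: 2.1
ee_pos: [0.5123, 0.1651, 0.247]
tcp_rot: [-180.0, 0.1, 21.4]
wrist_force: [-0.3, -0.7, 0.8]
opening: 0.0001
[0.51230281 0.16508908 0.24703949] [-1.79995242e+02  1.30334023e-01  2.13874590e+01] [-0.28417937 -0.73946766  0.84470589] 0.00010194428037004196
n 4063 centre [0.5402 0.2244] R mm 37.8 z mm 65.8 board z 39.2 tilt 2.73 high dir deg -51.9 resid 0.78
```

View pics/b.png

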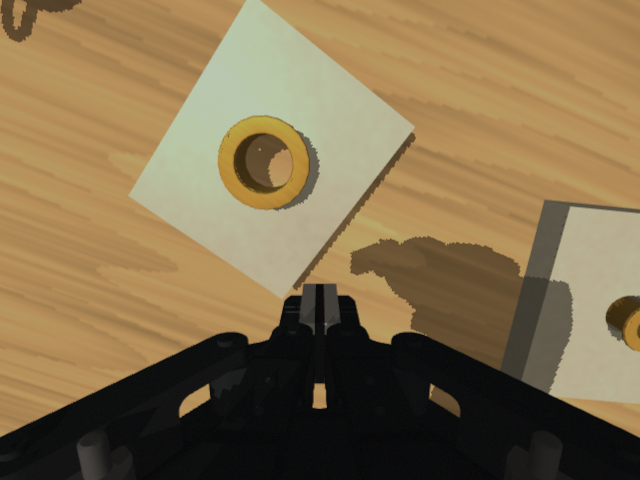

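The wrist view shows the ring at (264,162) px. Both cameras agree on the centre, about (0.540, 0.2245), the top at about 66 mm and a lean of about 2.7° with the high side towards -54°. I'll turn tool x onto that axis and go over the high side.

```bash
python3 -m handwheel '[[0.02805,-0.0066,0,0,0,0],[0.02805,-0.0066,0,0,0,0],[0,0,0,0,0,6.85],[0,0,0,0,0,6.85],[0,0,0,0,0,6.85],[0,0,0,0,0,6.85],[0,0,0,0,0,6.85],[0,0,0,0,0,6.85]]'
python3 -m handwheel '[[0,0,0,0,0,6.85],[0,0,0,0,0,6.85],[0,0,0,0,0,6.85],[0,0,0,0,0,6.85],[0,0,0,0,0,6.85],[0,0,0.03,0,0,0],[0,0,0.03,0,0,0],[0,0,0,0,0,0]]'
cat >> h.py <<'E'
def ring2(P,c,pr=True):  # robust plane on the flange annulus only
    X=P.reshape(-1,3); X=X[np.isfinite(X[:,0])]; r=np.hypot(*(X[:,:2]-c).T)
    X=X[(r>.0255)&(r<.0365)&(X[:,2]>.0425)&(X[:,2]<.085)]
    from scipy.optimize import least_squares
    f=lambda s:(np.c_[X[:,:2]-c,np.ones(len(X))]@s-X[:,2])*1000
    s=least_squares(f,[0,0,np.percentile(X[:,2],60)],loss='soft_l1',f_scale=.5).x
    az=np.degrees(np.arctan2(X[:,1]-c[1],X[:,0]-c[0])); 
    cov=np.histogram(az,8,(-180,180))[0]
    zb=P.reshape(-1,3); rb=np.hypot(*(zb[:,:2]-c).T); zb=zb[(rb>.05)&(rb<.08)&(abs(zb[:,2]-.04)<.006),2]
    print("n",len(X),"z",(s[2]*1e3).round(1),"board",(np.median(zb)*1e3).round(1) if len(zb) else None,"tilt",np.degrees(np.arctan(np.hypot(*s[:2]))).round(2),"high dir",np.degrees(np.arctan2(s[1],s[0])).round(0),"med|e|",np.median(abs(f(s))).round(2),"cover",cov)
    for a in (-54,126,36,-144): print(a,"z@33mm",((s[2]+.033*(s[0]*np.cos(np.radians(a))+s[1]*np.sin(np.radians(a))))*1e3).round(1),end="; ")
    print()
E
python3 - <<'E'
from h import *
a,P,o=cloud("wrist"); save(a,"c.png"); print(o["ee_pos"],o["tcp_rot"],o["q"],o["wrist_force"])
c=np.array([.5403,.2245]); ring2(P,c); ring2(np.load("top.npy"),c)
E
```

```text
time: 2.82
ee_pos: [0.5807, 0.0099, 0.2487]
tcp_rot: [-172.3, 2.4, -2.5]
wrist_force: [0.6, 0.5, -0.8]
opening: 0.0
time: 3.48
ee_pos: [0.5357, -0.1339, 0.1853]
tcp_rot: [-166.8, 8.8, -20.3]
wrist_force: [-0.7, -0.1, -0.8]
opening: 0.0001
[ 0.53565672 -0.1338699   0.18533441] [-166.81027857    8.77376397  -20.30287465] [-20.38467456  12.49184866  10.23703438  96.53788609  13.17723085
 179.9169711 ] [-0.73634703 -0.11750299 -0.77076091]
n 1749 z 63.4 board 39.1 tilt 2.43 high dir 143.0 med|e| 5.05 cover [188 401 503 301   9  28 158 161]
-54 z@33mm 62.0; 126 z@33mm 64.7; 36 z@33mm 63.0; -144 z@33mm 63.8; 
n 1185 z 65.8 board 39.0 tilt 2.89 high dir -55.0 med|e| 0.79 cover [147 155 149 145 146 153 140 150]
-54 z@33mm 67.4; 126 z@33mm 64.1; 36 z@33mm 65.7; -144 z@33mm 65.8;
```

View pics/c.png

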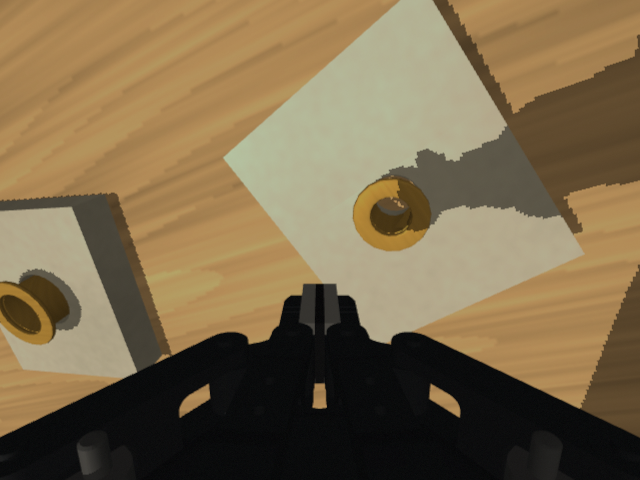

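That shows joint 6 ran into its limit (180°). The arm swung towards the small grommet: the picture has the small one at (392,215) px and the large one at (25,310). The tip is still 10 cm above it and nothing was touched. I'll level the tool, then turn the other way.

```bash
cat >> h.py <<'E'
def plan(pos,rpy):
    o=monitor.get_obs(); R=Ro.from_euler('xyz',o["tcp_rot"],degrees=True)
    print("tool shift",(R.inv().apply(np.array(pos)-o["ee_pos"])).round(4),"rotvec",np.degrees((R.inv()*Ro.from_euler('xyz',rpy,degrees=True)).as_rotvec()).round(2),"force",np.round(o["wrist_force"],1))
E
python3 - <<'E'
from h import *
plan([.5357,-.1339,.215],[180,0,-20.3]); plan([.5357,-.1339,.215],[180,0,-10])
E
```

```text
tool shift [-0.0047 -0.0054 -0.0255] rotvec [-13.16   8.57  -0.94] force [0.7 0.4 1.1]
tool shift [-0.0047 -0.0054 -0.0255] rotvec [-13.9    7.37 -11.18] force [0.7 0.4 1.1]
```

```bash
python3 -m handwheel '[[-0.0012,-0.0014,-0.0075,-3.48,1.84,-2.8],[-0.0012,-0.0014,-0.0075,-3.48,1.84,-2.8],[-0.0012,-0.0014,-0.0075,-3.48,1.84,-2.8],[-0.0012,-0.0014,-0.0075,-3.48,1.84,-2.8],[0,0,0,0,0,-7],[0,0,0,0,0,-7],[0,0,0,0,0,-7],[0,0,0,0,0,-7]]'
python3 -m handwheel '[[0,0,0,0,0,-7],[0,0,0,0,0,-7],[0,0,0,0,0,-7],[0,0,0,0,0,-7],[0,0,0,0,0,-7],[0,0,0,0,0,-7],[0,0,0,0,0,-7],[0,0,0,0,0,-7]]'
python3 -m handwheel '[[0,0,0,0,0,-7],[0,0,0,0,0,-7],[0,0,0,0,0,-7],[0,0,0,0,0,-7],[0,0,0,0,0,-7],[0,0,0,0,0,-7],[0,0,0,0,0,-7],[0,0,0,0,0,0]]'
python3 - <<'E'
from h import *
plan([.5597,.1978,.215],[180,0,126]);print(monitor.get_obs()["q"].round(1))
E
```

```text
time: 4.2
ee_pos: [0.5373, -0.1314, 0.2244]
tcp_rot: [179.7, -0.4, 18.5]
wrist_force: [0.2, 0.5, -0.5]
opening: 0.0003
time: 4.87
ee_pos: [0.5373, -0.1316, 0.2242]
tcp_rot: [179.5, 0.0, 74.5]
wrist_force: [0.4, 0.5, -0.1]
opening: -0.0002
time: 5.53
ee_pos: [0.5373, -0.1316, 0.224]
tcp_rot: [179.7, 0.4, 123.5]
wrist_force: [-0.6, -0.4, -0.3]
opening: -0.0
tool shift [0.2625 0.2002 0.0083] rotvec [ 0.26  0.37 -2.54] force [-0.6 -0.4 -0.3]
[-13.7   4.5   6.9  91.9  -0.   42.8]
```

```bash
python3 -m handwheel '[[0.0262,0.02,0,0,0,0],[0.0262,0.02,0,0,0,0],[0.0262,0.02,0,0,0,0],[0.0262,0.02,0,0,0,0],[0.0262,0.02,0,0,0,0],[0.0262,0.02,0,0,0,0],[0.0262,0.02,0,0,0,0],[0.0262,0.02,0,0,0,0]]'
python3 -m handwheel '[[0.0262,0.02,0,0,0,0],[0.0262,0.02,0,0,0,0],[0,0,0,0.26,0.37,-2.5],[0,0,0.03,0,0,0],[0,0,0.03,0,0,0],[0,0,0,0,0,0],[0,0,0,0,0,0],[0,0,0,0,0,0]]'
python3 - <<'E'
from h import *
c=np.array([.5403,.2245])
a,P,o=cloud("wrist"); save(a,"d.png"); print(o["ee_pos"],o["tcp_rot"]); ring2(P,c); ring(P,c)
plan([.5597,.1978,.1],[180,0,126])
E
```

```text
time: 6.2
ee_pos: [0.5566, 0.1331, 0.2229]
tcp_rot: [179.7, 0.3, 122.9]
wrist_force: [0.5, 1.1, 0.7]
opening: -0.0003
time: 6.87
ee_pos: [0.5618, 0.1973, 0.1634]
tcp_rot: [180.0, -0.1, 125.5]
wrist_force: [0.5, 0.5, 0.1]
opening: 0.0004
[0.56176251 0.19733232 0.16335981] [ 1.79972283e+02 -9.84487147e-02  1.25507359e+02]
n 5868 z 65.9 board 39.2 tilt 2.74 high dir -52.0 med|e| 0.44 cover [743 695 665 678 720 775 802 790]
-54 z@33mm 67.5; 126 z@33mm 64.4; 36 z@33mm 66.0; -144 z@33mm 65.9; 
n 7289 centre [0.5408 0.2249] R mm 38.0 z mm 65.8 board z 39.2 tilt 2.73 high dir deg -52.4 resid 0.72
tool shift [ 0.0016 -0.0018  0.0636] rotvec [ 0.08 -0.08 -0.47] force [0.1 0.5 0.5]
```

View pics/d.png

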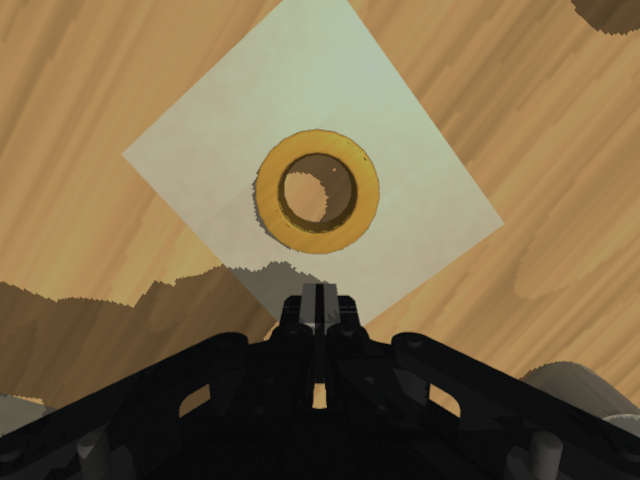

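The tips are over the lower (high-side) rim, and the flange circle is centred at (317,192) px. Tap 1 goes on the high side.

```bash
python3 -m handwheel '[[0.0015,-0.0017,0.034,0,0,-0.5],[0,0,0.034,0,0,0],[0,0,0.0027,0,0,0],[0,0,0.0027,0,0,0],[0,0,0.0027,0,0,0],[0,0,0.0027,0,0,0],[0,0,0.0027,0,0,0],[0,0,0.0025,0,0,0]]'
python3 -m handwheel '[[0,0,0,0,0,0],[0,0,-0.04,0,0,0],[0,0,-0.04,0,0,0],[0,0,0,0,0,0],[0,0,0,0,0,0],[0,0,0,0,0,0],[0,0,0,0,0,0],[0,0,0,0,0,0]]'
python3 - <<'E'
from h import *
c=np.array([.5407,.2248])
a,P,o=cloud("wrist"); print(o["ee_pos"],o["tcp_rot"]); ring2(P,c)
E
```

```text
time: 7.58
ee_pos: [0.5607, 0.1975, 0.0804]
tcp_rot: [179.8, 0.0, 126.1]
wrist_force: [-0.0, -5.8, 12.5]
opening: -0.0003
time: 8.25
ee_pos: [0.5585, 0.1974, 0.1558]
tcp_rot: [-179.8, -0.2, 126.1]
wrist_force: [1.1, 0.7, 0.1]
opening: -0.0002
[0.558528   0.19741899 0.15582906] [-1.79813474e+02 -1.65697071e-01  1.26123923e+02]
n 6020 z 62.5 board 39.2 tilt 1.1 high dir 145.0 med|e| 0.45 cover [764 712 679 684 728 794 835 824]
-54 z@33mm 61.9; 126 z@33mm 63.1; 36 z@33mm 62.3; -144 z@33mm 62.7;
```

```bash
python3 -m handwheel '[[0.0328,0.0009,0.02,0,0,0],[0.0328,0.0009,0.02,0,0,0],[0,0,0.023,0,0,0],[0,0,0.003,0,0,0],[0,0,0.003,0,0,0],[0,0,0.003,0,0,0],[0,0,0.003,0,0,0],[0,0,0.003,0,0,0]]'
python3 -m handwheel '[[0,0,0.003,0,0,0],[0,0,0,0,0,0],[0,0,-0.04,0,0,0],[-0.0328,0,-0.04,0,0,0],[-0.0328,0,0,0,0,0],[0,0,0,0,0,0],[0,0,0,0,0,0],[0,0,0,0,0,0]]'
python3 - <<'E'
from h import *
c=np.array([.5407,.2248])
a,P,o=cloud("wrist"); ring2(P,c); plan([.5600,.1981,.1],[180,0,126]); print(o["ee_pos"])
E
```

```text
time: 8.97
ee_pos: [0.5224, 0.2514, 0.08]
tcp_rot: [180.0, -0.1, 126.1]
wrist_force: [-2.6, 0.7, 11.2]
opening: 0.0
time: 9.63
ee_pos: [0.5567, 0.2034, 0.148]
tcp_rot: [-179.9, -0.2, 126.1]
wrist_force: [0.5, 0.2, 0.2]
opening: -0.0002
n 6209 z 60.1 board 39.2 tilt 1.49 high dir -74.0 med|e| 0.44 cover [789 736 703 701 755 817 857 851]
-54 z@33mm 60.9; 126 z@33mm 59.3; 36 z@33mm 59.8; -144 z@33mm 60.4; 
tool shift [-0.0069 -0.0003  0.0478] rotvec [-0.12 -0.16  0.11] force [-0.   0.2  0.3]
[0.55669647 0.20343572 0.14804826]
```

```bash
python3 -m handwheel '[[-0.0069,0,0.035,0,0,0],[0,0,0.029,0,0,0],[0,0,0.0025,0,0,0],[0,0,0.0025,0,0,0],[0,0,0.0025,0,0,0],[0,0,0.0025,0,0,0],[0,0,0,0,0,0],[0,0,-0.03,0,0,0]]'
python3 -m handwheel '[[0.022,0,0,0,0,0],[0.022,0,0,0,0,0],[0.022,0,0,0,0,0],[0,0,0.024,0,0,0],[0,0,0.0027,0,0,0],[0,0,0.0027,0,0,0],[0,0,0.0027,0,0,0],[0,0,0,0,0,0]]'
python3 -m handwheel '[[0,0,-0.04,0,0,0],[-0.022,0,-0.03,0,0,0],[-0.022,0,0,0,0,0],[-0.022,0,0,0,0,0],[0,0,0,0,0,0],[0,0,0,0,0,0],[0,0,0,0,0,0],[0,0,0,0,0,0]]'
python3 - <<'E'
from h import *
c=np.array([.5407,.2248])
a,P,o=cloud("wrist"); ring2(P,c); plan([.5600,.1981,.1],[180,0,126]); print(o["ee_pos"])
E
```

```text
time: 10.35
ee_pos: [0.558, 0.1978, 0.0995]
tcp_rot: [-179.5, -0.3, 126.2]
wrist_force: [-1.3, -0.5, -1.3]
opening: 0.0002
time: 11.02
ee_pos: [0.5216, 0.2517, 0.0732]
tcp_rot: [-179.9, -0.2, 126.1]
wrist_force: [-0.6, 0.0, 1.4]
opening: 0.0002
time: 11.68
ee_pos: [0.5603, 0.1984, 0.1418]
tcp_rot: [-179.9, -0.2, 126.1]
wrist_force: [-0.6, -0.3, -0.1]
opening: 0.0002
n 6430 z 55.4 board 39.2 tilt 0.58 high dir -119.0 med|e| 0.44 cover [827 751 726 731 775 848 892 880]
-54 z@33mm 55.5; 126 z@33mm 55.3; 36 z@33mm 55.1; -144 z@33mm 55.7; 
tool shift [-0.0004 -0.0004  0.0418] rotvec [-0.13 -0.15  0.16] force [-0.9  0.8 -0.2]
[0.56028743 0.19843891 0.14184299]
```

```bash
python3 -m handwheel '[[0,0,0.035,0,0,0],[0,0,0.028,0,0,0],[0,0,0.0026,0,0,0],[0,0,0.0026,0,0,0],[0,0,0.0026,0,0,0],[0,0,0.0026,0,0,0],[0,0,0,0,0,0],[0,0,-0.03,0,0,0]]'
python3 -m handwheel '[[0.022,0,0,0,0,0],[0.022,0,0,0,0,0],[0.022,0,0,0,0,0],[0,0,0.022,0,0,0],[0,0,0.0028,0,0,0],[0,0,0.0028,0,0,0],[0,0,0.0028,0,0,0],[0,0,0,0,0,0]]'
python3 -m handwheel '[[0,0,-0.04,0,0,0],[-0.022,0,-0.03,0,0,0],[-0.022,0,0,0,0,0],[-0.022,0,0,0,0,0],[0,0,0,0,0,0],[0,0,0,0,0,0],[0,0,0,0,0,0],[0,0,0,0,0,0]]'
python3 - <<'E'
from h import *
c=np.array([.5407,.2248])
a,P,o=cloud("wrist"); ring2(P,c); plan([.5600,.1981,.1],[180,0,126]); print(o["ee_pos"])
E
```

```text
time: 12.4
ee_pos: [0.5582, 0.1976, 0.0944]
tcp_rot: [-179.5, -0.3, 126.1]
wrist_force: [-0.2, 0.1, -0.4]
opening: 0.0005
time: 13.07
ee_pos: [0.5216, 0.2516, 0.0694]
tcp_rot: [-179.9, -0.2, 126.1]
wrist_force: [-1.4, -0.3, 1.2]
opening: 0.0
time: 13.73
ee_pos: [0.5603, 0.1985, 0.1381]
tcp_rot: [-179.9, -0.1, 126.1]
wrist_force: [-0.1, -0.3, -0.9]
opening: 0.0005
n 6371 z 51.1 board 39.2 tilt 1.03 high dir 177.0 med|e| 0.43 cover [818 754 710 721 761 838 891 878]
-54 z@33mm 50.7; 126 z@33mm 51.5; 36 z@33mm 50.6; -144 z@33mm 51.6; 
tool shift [-0.0004 -0.0004  0.038 ] rotvec [-0.12 -0.15  0.16] force [ 0.  -0.2 -0. ]
[0.56032219 0.19847188 0.13809732]
```

```bash
python3 -m handwheel '[[0.022,0,0.019,0,0,0],[0.022,0,0.019,0,0,0],[0.022,0,0.019,0,0,0],[0,0,0.006,0,0,0],[0,0,0.0035,0,0,0],[0,0,0.0035,0,0,0],[0,0,0.0035,0,0,0],[0,0,0,0,0,0]]'
python3 -m handwheel '[[0,0,-0.03,0,0,0],[-0.022,0,0,0,0,0],[-0.022,0,0,0,0,0],[-0.022,0,0,0,0,0],[0,0,0.022,0,0,0],[0,0,0.003,0,0,0],[0,0,0.003,0,0,0],[0,0,0.003,0,0,0]]'
python3 -m handwheel '[[0,0,0,0,0,0],[0,0,-0.04,0,0,0],[0,0,-0.035,0,0,0],[0,0,0,0,0,0],[0,0,0,0,0,0],[0,0,0,0,0,0],[0,0,0,0,0,0],[0,0,0,0,0,0]]'
python3 - <<'E'
from h import *
c=np.array([.5407,.2248])
a,P,o=cloud("wrist"); ring2(P,c); plan([.5600,.1981,.1],[180,0,126]); print(o["ee_pos"])
E
```

```text
time: 14.45
ee_pos: [0.5219, 0.2518, 0.066]
tcp_rot: [-180.0, -0.2, 126.1]
wrist_force: [-0.9, 0.5, 2.2]
opening: -0.0
time: 15.12
ee_pos: [0.5609, 0.1975, 0.0649]
tcp_rot: [-179.9, -0.0, 126.1]
wrist_force: [-0.0, -8.9, 10.3]
opening: 0.0001
time: 15.78
ee_pos: [0.56, 0.1982, 0.1374]
tcp_rot: [-179.8, -0.2, 126.1]
wrist_force: [0.3, 0.2, -0.2]
opening: 0.0002
n 6176 z 46.9 board 39.2 tilt 1.54 high dir -152.0 med|e| 0.45 cover [798 724 695 705 737 811 855 851]
-54 z@33mm 46.8; 126 z@33mm 47.0; 36 z@33mm 46.0; -144 z@33mm 47.7; 
tool shift [-0.0001  0.0001  0.0374] rotvec [-0.21 -0.17  0.14] force [ 0.6 -0.4  0.3]
[0.56001776 0.19818289 0.13738644]
```

```bash
python3 -m handwheel '[[0.0165,-0.0165,0.02,0,0,0],[0.0165,-0.0165,0.02,0,0,0],[0,0,0.0234,0,0,0],[0,0,0.0035,0,0,0],[0,0,0.0035,0,0,0],[0,0,0.0035,0,0,0],[0,0,0.0005,0,0,0],[0,0,-0.03,0,0,0]]'
python3 -m handwheel '[[0,0.022,0,0,0,0],[0,0.022,0,0,0,0],[0,0.022,0,0,0,0],[0,0,0.0215,0,0,0],[0,0,0.003,0,0,0],[0,0,0.003,0,0,0],[0,0,0.0025,0,0,0],[0,0,0,0,0,0]]'
python3 -m handwheel '[[0,0,-0.04,0,0,0],[-0.0165,-0.0165,-0.035,0,0,0],[-0.0165,-0.0165,0,0,0,0],[0,0,0,0,0,0],[0,0,0,0,0,0],[0,0,0,0,0,0],[0,0,0,0,0,0],[0,0,0,0,0,0]]'
python3 - <<'E'
from h import *
c=np.array([.5407,.2248])
a,P,o=cloud("wrist"); ring2(P,c); plan([.5600,.1981,.1],[180,0,126]); print(o["ee_pos"])
E
```

```text
time: 16.5
ee_pos: [0.5127, 0.2045, 0.0901]
tcp_rot: [-179.5, -0.2, 126.1]
wrist_force: [-0.2, -0.2, -1.4]
opening: -0.0
time: 17.17
ee_pos: [0.5675, 0.2441, 0.0645]
tcp_rot: [-179.9, -0.1, 126.1]
wrist_force: [-0.4, -0.0, 0.9]
opening: -0.0001
time: 17.83
ee_pos: [0.5604, 0.1989, 0.1382]
tcp_rot: [-179.8, -0.2, 126.2]
wrist_force: [0.4, -0.6, 1.1]
opening: -0.0001
n 6100 z 46.4 board 39.2 tilt 1.15 high dir -156.0 med|e| 0.45 cover [784 717 691 689 733 802 843 841]
-54 z@33mm 46.2; 126 z@33mm 46.5; 36 z@33mm 45.7; -144 z@33mm 47.0; 
tool shift [-0.0005 -0.0007  0.0382] rotvec [-0.16 -0.16  0.16] force [-0.  -0.  -0.6]
[0.56038875 0.19894265 0.13817381]
```

```bash
python3 -m handwheel '[[0.0165,-0.0165,0.02,0,0,0],[0.0165,-0.0165,0.02,0,0,0],[0,0,0.027,0,0,0],[0,0,0.003,0,0,0],[0,0,0.003,0,0,0],[0,0,0.003,0,0,0],[0,0,0.002,0,0,0],[0,0,0,0,0,0]]'
python3 -m handwheel '[[0,0,-0.03,0,0,0],[0,0.022,0,0,0,0],[0,0.022,0,0,0,0],[0,0.022,0,0,0,0],[0,0,0.024,0,0,0],[0,0,0.003,0,0,0],[0,0,0.003,0,0,0],[0,0,0,0,0,0]]'
python3 -m handwheel '[[0,0,-0.04,0,0,0],[-0.0165,-0.0165,-0.035,0,0,0],[-0.0165,-0.0165,0,0,0,0],[0,0,0,0,0,0],[0,0,0,0,0,0],[0,0,0,0,0,0],[0,0,0,0,0,0],[0,0,0,0,0,0]]'
python3 - <<'E'
from h import *
c=np.array([.5407,.2248])
a,P,o=cloud("wrist"); ring2(P,c); plan([.5600,.1981,.1],[180,0,126]); print(o["ee_pos"])
E
```

```text
time: 18.55
ee_pos: [0.5152, 0.2059, 0.0624]
tcp_rot: [-180.0, -0.1, 126.1]
wrist_force: [0.1, 0.7, 1.2]
opening: 0.0002
time: 19.22
ee_pos: [0.5681, 0.2446, 0.0619]
tcp_rot: [-180.0, -0.1, 126.1]
wrist_force: [0.2, 0.2, 0.0]
opening: -0.0002
time: 19.88
ee_pos: [0.5604, 0.1991, 0.1348]
tcp_rot: [-179.8, -0.2, 126.2]
wrist_force: [-0.6, 0.1, -0.3]
opening: 0.0001
n 6069 z 44.0 board 39.2 tilt 0.26 high dir -157.0 med|e| 0.44 cover [780 725 690 680 735 787 835 837]
-54 z@33mm 44.0; 126 z@33mm 44.0; 36 z@33mm 43.8; -144 z@33mm 44.1; 
tool shift [-0.0007 -0.0008  0.0348] rotvec [-0.17 -0.16  0.16] force [ 0.3  0.9 -0.5]
[0.56036303 0.19910059 0.13482748]
```

Nearly home: the flange top is 4.8 mm above the board and the tilt is 0.26°. I'll seat it firmly on each side and read the force.

```bash
python3 -m handwheel '[[0.0165,-0.0165,0.02,0,0,0],[0.0165,-0.0165,0.02,0,0,0],[0,0,0.0268,0,0,0],[0,0,0.003,0,0,0],[0,0,0.003,0,0,0],[0,0,0.002,0,0,0],[0,0,0.001,0,0,0],[0,0,0,0,0,0]]'
python3 -m handwheel '[[0,0,-0.025,0,0,0],[0,0.022,0,0,0,0],[0,0.022,0,0,0,0],[0,0.022,0,0,0,0],[0,0,0.022,0,0,0],[0,0,0.002,0,0,0],[0,0,0.0015,0,0,0],[0,0,0,0,0,0]]'
```

```text
time: 20.6
ee_pos: [0.515, 0.2061, 0.0617]
tcp_rot: [-180.0, -0.1, 126.1]
wrist_force: [-2.6, -0.7, 3.7]
opening: 0.0
time: 21.27
ee_pos: [0.5698, 0.2456, 0.0615]
tcp_rot: [179.8, -0.1, 126.1]
wrist_force: [3.1, 1.7, 4.3]
opening: 0.0001
```

```bash
python3 -m handwheel '[[0,0,0.0015,0,0,0],[0,0,0.0015,0,0,0],[0,0,0,0,0,0],[0,0,0,0,0,0],[0,0,0,0,0,0],[0,0,0,0,0,0],[0,0,0,0,0,0],[0,0,0,0,0,0]]'
```

```text
time: 21.93
ee_pos: [0.5699, 0.2456, 0.0611]
tcp_rot: [179.7, -0.1, 126.1]
wrist_force: [-1.5, 1.0, 19.9]
opening: 0.0002
```

```bash
python3 -m handwheel '[[0,0,-0.025,0,0,0],[0,-0.022,0,0,0,0],[0,-0.022,0,0,0,0],[0,-0.022,0,0,0,0],[0,0,0.019,0,0,0],[0,0,0.003,0,0,0],[0,0,0.003,0,0,0],[0,0,0,0,0,0]]'
python3 -m handwheel '[[0,0,-0.025,0,0,0],[-0.016,0.0165,0,0,0,0],[-0.016,0.0165,0,0,0,0],[0,0,0.019,0,0,0],[0,0,0.003,0,0,0],[0,0,0.003,0,0,0],[0,0,0,0,0,0],[0,0,0,0,0,0]]'
python3 -m handwheel '[[0,0,-0.025,0,0,0],[0.022,0,0,0,0,0],[0.022,0,0,0,0,0],[0.022,0,0,0,0,0],[0,0,0.019,0,0,0],[0,0,0.003,0,0,0],[0,0,0.003,0,0,0],[0,0,0,0,0,0]]'
python3 -m handwheel '[[0,0,-0.04,0,0,0],[-0.022,0,-0.04,0,0,0],[-0.022,0,-0.02,0,0,0],[-0.022,0,0,0,0,0],[-0.02,0,0,0,0,0],[0,0,0,0,0,0],[0,0,0,0,0,0],[0,0,0,0,0,0]]'
python3 - <<'E'
from h import *
c=np.array([.5407,.2248])
a,P,o=cloud("wrist"); ring2(P,c); print(o["ee_pos"]); t,Q,_=cloud("top"); ring2(Q,c)
s,_,_=cloud("scene"); 
w=Q[240:310,390:460].reshape(-1,3); w=w[w[:,2]>.055]; print(len(w),w.min(0),w.max(0))
save(np.hstack([cv2.resize(a,(400,300)),cv2.resize(s,(400,300))]),"e.png")
E
```

```text
time: 22.6
ee_pos: [0.5144, 0.2051, 0.0608]
tcp_rot: [-179.9, -0.1, 126.1]
wrist_force: [-15.6, -9.9, 33.0]
opening: -0.0001
time: 23.27
ee_pos: [0.5637, 0.1995, 0.0611]
tcp_rot: [179.6, 0.1, 126.1]
wrist_force: [6.5, -5.5, 20.9]
opening: 0.0005
time: 23.93
ee_pos: [0.5209, 0.2552, 0.0608]
tcp_rot: [179.8, -0.4, 126.2]
wrist_force: [-13.3, 7.4, 28.8]
opening: -0.0003
time: 24.6
ee_pos: [0.5704, 0.1848, 0.1523]
tcp_rot: [-179.8, -0.2, 126.1]
wrist_force: [-0.3, 0.4, -1.6]
opening: 0.0002
n 5518 z 44.1 board 39.2 tilt 0.73 high dir -61.0 med|e| 0.44 cover [711 668 642 646 678 724 727 722]
-54 z@33mm 44.5; 126 z@33mm 43.7; 36 z@33mm 44.0; -144 z@33mm 44.1; 
[0.57038092 0.1848031  0.15231098]
n 456 z 44.0 board 39.1 tilt 0.45 high dir -126.0 med|e| 0.63 cover [124  52   4   0   0  40 115 121]
-54 z@33mm 44.0; 126 z@33mm 43.9; 36 z@33mm 43.7; -144 z@33mm 44.2; 
800 [ 0.50630303 -0.17717389  0.05515682] [ 0.55534248 -0.12895828  0.07244277]
```

View pics/e.png

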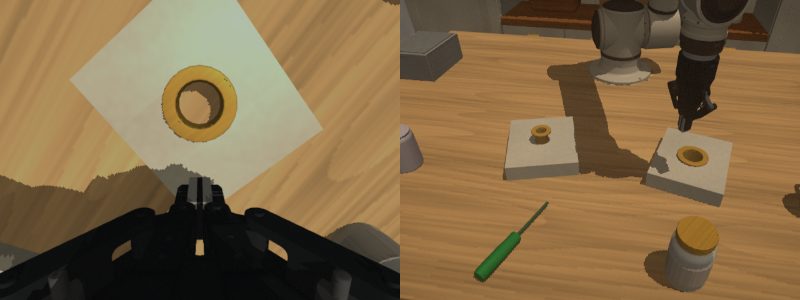

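The flange now looks seated: at (200,103) px in the left view, flush in the right view, with the small grommet unchanged. The apparent 0.7° could be camera pose error, so I'll fit the board's plane in the same picture.

```bash
cat >> h.py <<'E'
def rel(P,c):
    X=P.reshape(-1,3); X=X[np.isfinite(X[:,0])]; r=np.hypot(*(X[:,:2]-c).T)
    def fit(X):
        m=np.ones(len(X),bool)
        for _ in range(6):
            A=np.c_[X[:,:2]-c,np.ones(len(X))]; s=np.linalg.lstsq(A[m],X[m,2],rcond=None)[0]; m=abs(X[:,2]-A@s)<.0015
        return s
    f=fit(X[(r>.0255)&(r<.0365)&(X[:,2]>.0418)&(X[:,2]<.05)]); b=fit(X[(r>.042)&(r<.075)&(abs(X[:,2]-.039)<.0025)])
    d=f-b; print("board tilt",np.degrees(np.hypot(*b[:2])).round(2),"relative tilt",np.degrees(np.hypot(*d[:2])).round(2),"dir",np.degrees(np.arctan2(d[1],d[0])).round(0),"height mm",(d[2]*1e3).round(2))
E
python3 - <<'E'
from h import *
c=np.array([.5407,.2248])
for i in range(2):
    a,P,o=cloud("wrist"); rel(P,c); ring2(P,c)
E
```

```text
board tilt 0.05 relative tilt 0.74 dir -62.0 height mm 4.88
n 5507 z 44.1 board 39.2 tilt 0.71 high dir -60.0 med|e| 0.44 cover [708 661 639 646 678 716 721 738]
-54 z@33mm 44.5; 126 z@33mm 43.7; 36 z@33mm 44.1; -144 z@33mm 44.1; 
board tilt 0.04 relative tilt 0.71 dir -56.0 height mm 4.89
n 5519 z 44.1 board 39.2 tilt 0.71 high dir -55.0 med|e| 0.45 cover [701 667 638 641 679 725 732 736]
-54 z@33mm 44.5; 126 z@33mm 43.7; 36 z@33mm 44.1; -144 z@33mm 44.1;
```

The lean is real: the last press at 126°, near the rim edge, lifted the -54° side by about 0.5 mm. I'll give that side one gentle tap further in.

```bash
python3 -m handwheel '[[0.0187,0,0.035,0,0,0],[0,0,0.035,0,0,0],[0,0,0.014,0,0,0],[0,0,0.002,0,0,0],[0,0,0.002,0,0,0],[0,0,0.002,0,0,0],[0,0,0.0015,0,0,0],[0,0,0,0,0,0]]'
python3 -m handwheel '[[0,0,-0.04,0,0,0],[0,0,-0.04,0,0,0],[-0.0187,0,-0.01,0,0,0],[0,0,0,0,0,0],[0,0,0,0,0,0],[0,0,0,0,0,0],[0,0,0,0,0,0],[0,0,0,0,0,0]]'
python3 - <<'E'
from h import *
c=np.array([.5407,.2248])
a,P,o=cloud("wrist"); rel(P,c); ring2(P,c)
E
```

```text
time: 25.52
ee_pos: [0.5601, 0.2002, 0.0622]
tcp_rot: [-180.0, -0.1, 126.1]
wrist_force: [1.2, 0.4, 0.7]
opening: -0.0001
time: 26.18
ee_pos: [0.5701, 0.185, 0.15]
tcp_rot: [-179.8, -0.2, 126.1]
wrist_force: [0.1, 0.1, 0.1]
opening: -0.0001
board tilt 0.05 relative tilt 0.41 dir -61.0 height mm 4.84
n 5651 z 44.0 board 39.2 tilt 0.41 high dir -55.0 med|e| 0.47 cover [714 678 651 659 697 735 774 743]
-54 z@33mm 44.3; 126 z@33mm 43.8; 36 z@33mm 44.0; -144 z@33mm 44.0;
```

```bash
python3 -m handwheel '[[0.0187,0,0.035,0,0,0],[0,0,0.035,0,0,0],[0,0,0.013,0,0,0],[0,0,0.002,0,0,0],[0,0,0.002,0,0,0],[0,0,0.002,0,0,0],[0,0,0.0018,0,0,0],[0,0,0,0,0,0]]'
python3 -m handwheel '[[0,0,-0.04,0,0,0],[0,0,-0.04,0,0,0],[-0.0187,0,-0.01,0,0,0],[0,0,0,0,0,0],[0,0,0,0,0,0],[0,0,0,0,0,0],[0,0,0,0,0,0],[0,0,0,0,0,0]]'
python3 - <<'E'
from h import *
c=np.array([.5407,.2248])
a,P,o=cloud("wrist"); rel(P,c); ring2(P,c)
E
```

```text
time: 26.9
ee_pos: [0.5605, 0.2001, 0.0618]
tcp_rot: [180.0, -0.1, 126.1]
wrist_force: [0.5, -0.6, 1.4]
opening: 0.0001
time: 27.57
ee_pos: [0.5701, 0.185, 0.1492]
tcp_rot: [-179.8, -0.2, 126.1]
wrist_force: [0.4, 0.6, -0.0]
opening: -0.0001
board tilt 0.05 relative tilt 0.03 dir -125.0 height mm 4.72
n 5651 z 43.9 board 39.2 tilt 0.05 high dir -44.0 med|e| 0.45 cover [724 673 641 641 686 743 777 766]
-54 z@33mm 44.0; 126 z@33mm 43.9; 36 z@33mm 44.0; -144 z@33mm 43.9;
```

Flat: relative tilt is 0.03°, and the arm is clear and still. Handing in.

```bash
python3 -c "
from h import *
print(order.job_done(), monitor.get_obs()['time'])"
```

```text
the job is handed in; nothing more can be done
the job is handed in; nothing more can be done
```

The large grommet is home. I tapped it down with closed fingertips in steps of roughly 2–5 mm, high side first, then on alternate sides. The job was handed in at about 28 s, with the arm about 10 cm clear.

**Last checks:**
- **Flange:** it leans 0.03° relative to the board, with its top 4.7 mm above it. The flange is 5 mm thick, so that is home within the 2 mm calibration.
- **Lean:** it read at most 2.9° (at the start) wherever I measured. Between taps I did not measure it, and I estimate it stayed under about 5°.
- **Hard stop:** all four sides stopped hard under 20–33 N vertical; the highest force I read was 38 N in total.
- **Small grommet:** its depth readings and picture were unchanged.

**What went wrong:**
- **Joint 6:** early on I ran it into its range limit while turning. The arm swung over the small grommet's board, about 10 cm above it, and touched nothing. I backed out and turned the other way.
- **Overpressing:** the last firm press lifted the opposite side, leaving a 0.7° lean. Two gentle taps on that side levelled it again.
- **Off-target taps:** some taps landed a few millimetres outside their aim point.

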